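# Close and latch the analyser lid

## Robot

A 6-joint arm with a two-finger parallel gripper is mounted at the origin on the work surface. World frame = base frame: x ahead of the robot, y to its left, z up, the work surface at z = 0. Lengths are in m, angles in degrees, forces in N, time in s.
With the tool pointing down it reaches from about 0.35 to 0.925 m from the base axis. Payload 6.4 kg.
Tool frame: the origin (TCP) lies between the finger pads; the fingertips stand 22 mm ahead of it and the grasp point (between the pads) lies 3 mm ahead of it; x points along the fingers, z is the direction in which the jaws open and shut, and the axes are right-handed (so a half turn about x gives the same grasp; the last joint's range is limited). The gripper opens to 94 mm and grips with 3 to 60 N. Pads are 16 mm wide; open, the fingers measure 119 mm over their backs; the gripper's body (75 mm by 177 mm) begins 78 mm behind the grasp point.
Start: joints at [-87.038, 14.043, 89.255, -0, 76.702, -9.975], TCP at [0.146, -0.634, 0.227] pointing down, gripper open.
Joint ranges: [-179.41, 179.41], [-58.25, 129.5], [7.25, 145.43], [-54.29, 234.29], [11.92, 165.04], [-157.13, 157.13]. Speed limits (degrees/s): [147.25, 147.25, 180, 180, 180, 180].

## Interface

Orientations are given as a 3x3 rotation matrix whose columns are the frame's x, y, z axes.
In Python, from cell import env gives the robot as it stands.
- The arm moves only by the tool jog_arm, never from a script. Its arguments are lists of equal length, an entry for each row: "grip": the closure, from 0 (fully open) to 1 (shut); "delta_pos": the shift along the tool's x, y, z in m, a list of three; "roll": the turn about the tool's x in rad. A call has 1 to 5 rows; each row shifts and turns the commanded pose from where the row before left it, along the tool's axes as they then stand; what a row does not reach is not made up. A row lasts 1/10 s, in which the tool goes at most 50 mm and 8.59 degrees, less where a joint would pass 70% of its speed; a pose out of reach is approached as far as the arm can. A call is refused whole if a number of a shift passes 0.05 or a number of a turn 0.15, either way. A call with a gripper value outside its range is refused whole. The fingers move at their own pace and stop on an object; "squeeze" is the grip in N (left out, the last holds). Time passes only in rows, so rows that do not move let the fingers close. It gives the time, the measured TCP pose, the force and the opening at its end, in the units of the state.
- env.state(): the state, without advancing time (a new reading comes with each control period).
- env.camera(name): name is "side" or "top"; returns the picture (420x560x3 uint8, red, green, blue); there is no depth.
- env.camera_model(name): a dict with "mtx" (3x3 intrinsics, pixels), "D" ([k1, k2, p1, p2, k3] as OpenCV has them; the pictures are not rectified), "pose" (4x4, takes a point from camera to world coordinates). Camera axes: x right, y up, looking along -z (the intrinsics and any distortion apply to the point x, -y, -z); pixel columns grow to the right and rows downward; lengths in m; the calibration is good to about 2 mm. A picture is of the moment at which its call begins. camera_model takes no time and is no camera call.
- env.close_job(): hands the job in, once; it reports no verdict.
The state is a dict: "time_s": time; "joint_pos": joint angles; "qd": joint speeds; "effort": joint torques, N m; "position": TCP position; "tcp_rot": TCP orientation; "force": force on the tool from outside, world axes, zero at the start; "moment": the same for the moment, N m; "gripper_width": finger opening in m.
Only numpy, scipy, OpenCV 4.12 (cv2) and the standard library are available. Lean on these libraries where they do the work, as an engineer would, in place of code of your own. Each camera call takes 0.05 s, during which the arm holds its last target.

## Task

Shut the analyser's sample chamber: with the fingertips press its open lid fully down, and then push the hold-down latch (the lever with the crossbar and claw) over past its centre, away from the robot, so that it snaps into locked with its claw on the lid. Only push: do not lift the lid further, do not flip the ball-ended vent lever beside the latch, do not flip the latch before the lid is down, and leave the jar, dish and case where they stand.

Things in the scene. Friction and masses are not known exactly. Their poses are not given: they have to be found in the camera images.
- analyser: Bench analyser, fixed: white housing with blue flanks, 350 mm deep (x -170 to +180 mm) x 340 mm wide x 100 mm high. Origin under its middle, on the bench; x points from its lever side (near the robot) to its hinge side, y to its left, z up. Yaw within 0.25 rad of the robot's frame. Its flat deck is 100 mm above the bench; a black display plinth on the rear deck (x 105 to 175, y 15 to 125 mm) stands 12 mm higher.
- lid (a joint): Angle of the white chamber lid, rad: 0 is shut (flat on the deck), grows as the front edge rises; starts 0.5 to 0.9. The lid is a plate 155 mm (hinge to front edge) x 230 mm wide x 14 mm thick; its stiff hinge holds any angle, and pressing it down near the front edge takes 1 to 5 N.
- lid_hinge (a point): Middle of the lid's hinge axis, which runs along the analyser's y; on the lid's underside, at deck height, 90 mm behind the analyser's origin (its +x). Turns with the lid: its x axis points from the front edge to the hinge, its z axis out of the lid's upper face.
- lid_edge (a point): Middle of the lid's front edge, on its upper face (155 mm from the hinge axis; when shut it lies 65 mm in front of the analyser's origin and 114 mm above the bench).
- latch (a joint): Angle of the hold-down latch lever, rad: 0 is open, where its handle leans 0.61 rad from upright towards the robot (analyser's -x); 1.22 is locked, where it leans 0.61 rad the other way, over the lid, with its claw level on the lid. An over-centre spring drives it away from the middle (0.61) to either end; starting it takes about 5 N at the crossbar, and once past the middle it snaps over by itself.
- latch_bar (a point): Middle of the latch's black crossbar (50 mm long along the analyser's y, 14 mm thick) on an 11 mm steel stalk. The latch pivots about a level axis along the analyser's y, 28 mm above the deck; the crossbar is 85 mm from the pivot. It also has a 58 mm steel claw with a rubber foot on the lid side of the stalk.
- latch_pivot (a point): Middle of the latch's pivot pin, between steel cheeks (36 mm wide, up to 9 mm above the pin), 128 mm above the bench, 105 mm in front of the analyser's origin and 55 to 85 mm left or right of its middle. Fixed to the analyser. The latch and the vent lever can be on either side.
- vent (a joint): Angle of the vent lever, rad: same base, spring and range as the latch; starts at 0, leaning to the robot, and is to stay there.
- vent_ball (a point): Middle of the vent lever's black ball (26 mm across) on a plain 11 mm stalk without crossbar or claw. The lever pivots about a level axis along the analyser's y, 28 mm above the deck; the ball is 85 mm from the pivot, and stands on the other half of the front deck from the latch.
- jar: Loose sample jar, 48 mm across, 60 mm high, on the bench near the analyser's front left corner. Origin under its middle.
- dish: Loose white dish, 90 mm across, 14 mm high, on the bench to the right of the analyser. Origin under its middle.
- case: Loose red slide case, 120 x 80 x 45 mm high, on the bench to the left of the analyser. Origin under its middle.

How it is judged:
By the outcome, as a careful person would: the job done as asked, in the order asked, and still so for the second after the job is handed in, with the robot touching nothing.
It also fails if it takes over 42 s, if anything falls off the work surface, if the arm or the gripper's body presses on something with over 40 N, if the wrist force passes 120 N, or if a joint passes its speed limit or range.

## Working session

There is one attempt and no reset: what is moved stays moved. The work goes in short steps, Python scripts to look and compute and a tool call to move; the robot and the scene stay as the last step left them, time stands still between calls to the robot, and variables do not carry over. Pictures are saved under pics/ and viewed, and the job is handed in when it is done.

Besides the shell and the picture viewer there is one more tool, called after "Request:" in YAML: its name, and indented under it one key for each argument. jog_arm: Moves the arm, as the interface text tells. Its arguments: {"type":"object","properties":{"grip":{"type":"array","items":{"type":"number"}},"delta_pos":{"type":"array","items":{"type":"array","items":{"type":"number"}}},"roll":{"type":"array","items":{"type":"number"}},"squeeze":{"type":"number"}},"required":["grip","delta_pos","roll"]}

```bash
ls; mkdir -p pics; python3 - <<'E'
from cell import env
import cv2,numpy as np
np.set_printoptions(precision=4,suppress=True)
for n in("side","top"):
    im=env.camera(n); cv2.imwrite(f"pics/{n}0.png",im[:,:,::-1]); m=env.camera_model(n); print(n,m["mtx"],m["D"],m["pose"])
s=env.state();print(s)
E
```

```text
pics
side [[537.5468   0.     282.6902]
 [  0.     537.5468 208.5478]
 [  0.       0.       1.    ]] [-0.2095  0.      0.      0.      0.    ] [[ 0.9997  0.0058 -0.0217  0.5722]
 [-0.0188  0.7464 -0.6652 -0.8013]
 [ 0.0123  0.6654  0.7464  1.1058]
 [ 0.      0.      0.      1.    ]]
top [[446.8065   0.     278.4923]
 [  0.     446.8065 212.4723]
 [  0.       0.       1.    ]] [-0.0613  0.      0.      0.      0.    ] [[ 0.0052  0.9959 -0.0899  0.5287]
 [-1.      0.0051 -0.0012  0.0393]
 [-0.0007  0.0899  0.9959  1.0986]
 [ 0.      0.      0.      1.    ]]
{'time_s': 0.1, 'joint_pos': array([-87.0376,  14.0805,  89.3154,   0.0009,  76.7025,  -9.9758]), 'qd': array([ 0.0488, -0.2021, -0.1778,  0.0359, -0.036 , -0.0085]), 'effort': array([ -0.0004, -41.6914, -31.5525,   0.0686,   0.031 ,  -0.0001]), 'position': array([ 0.1455, -0.633 ,  0.2265]), 'tcp_rot': array([[-0.0001,  0.9746,  0.2239],
       [ 0.0017,  0.2239, -0.9746],
       [-1.    ,  0.0003, -0.0017]]), 'force': array([-0.4696,  0.6268,  0.2721]), 'moment': array([ 0.0094, -0.0292, -0.0293]), 'gripper_width': 0.0937950721344806}
```

View pics/side0.png

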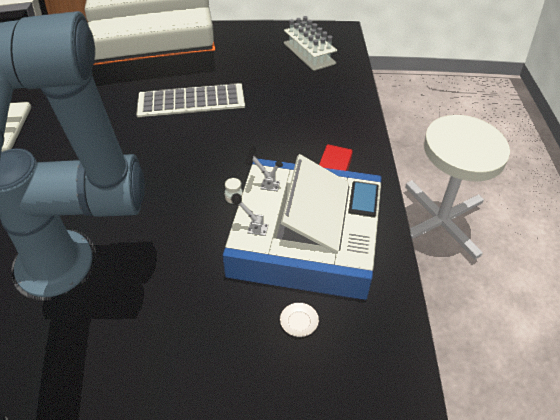

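View pics/top0.png

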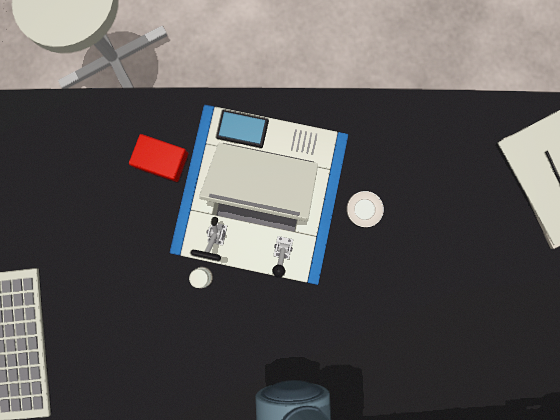

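The side view shows the lid open, with a ball lever near (237,199) and a second lever near (255,155). In the top view the crossbar latch is on the left (bar at about (206,254)) and the vent ball is on the right at (279,270). The jar is at (200,278), just in front of the latch. Next I'll measure these.

```bash
cat > h.py <<'E'
import numpy as np,cv2
from cell import env
np.set_printoptions(precision=4,suppress=True)
def rays(n,px):
    m=env.camera_model(n); u=cv2.undistortPoints(np.array(px,float).reshape(-1,1,2),np.array(m["mtx"]),np.array(m["D"])).reshape(-1,2)
    d=np.c_[u[:,0],-u[:,1],-np.ones(len(u))]; P=np.array(m["pose"]); return P[:3,3],d@P[:3,:3].T
def plane(n,px,z):
    o,d=rays(n,px); return o+d*((z-o[2])/d[:,2])[:,None]
def tri(ps,pt):
    o1,d1=rays("side",[ps]);o2,d2=rays("top",[pt]);d1=d1[0];d2=d2[0]
    t=np.linalg.lstsq(np.c_[d1,-d2],o2-o1,rcond=None)[0]
    a=o1+t[0]*d1;b=o2+t[1]*d2;return (a+b)/2,np.linalg.norm(a-b)
def proj(n,X):
    m=env.camera_model(n);P=np.linalg.inv(np.array(m["pose"]));c=np.atleast_2d(X)@P[:3,:3].T+P[:3,3]
    c=c*[1,-1,-1]; return cv2.projectPoints(c,np.zeros(3),np.zeros(3),np.array(m["mtx"]),np.array(m["D"]))[0].reshape(-1,2)
E
python3 - <<'E'
from h import *
for n,(x0,y0,x1,y1) in dict(top=(120,95,390,295),side=(210,135,400,310)).items():
    im=cv2.imread(f"pics/{n}0.png"); c=im[y0:y1,x0:x1]; k=min(800/(x1-x0),600/(y1-y0)); print(n,k)
    cv2.imwrite(f"pics/{n}0z.png",cv2.resize(c,None,fx=k,fy=k,interpolation=cv2.INTER_CUBIC))
im=cv2.imread("pics/top0.png");hsv=cv2.cvtColor(im,cv2.COLOR_BGR2HSV)
m=cv2.inRange(hsv,(100,150,60),(125,255,255)); 
cs=cv2.findContours(m,cv2.RETR_EXTERNAL,cv2.CHAIN_APPROX_NONE)[0]
for c in cs:
    if cv2.contourArea(c)>150: print(cv2.contourArea(c),cv2.boxPoints(cv2.minAreaRect(c)).tolist())
E
```

```text
top 2.962962962962963
side 3.4285714285714284
1536.0 [[306.73077392578125, 282.34613037109375], [336.923095703125, 131.38461303710938], [348.07696533203125, 133.61538696289062], [317.8846435546875, 284.576904296875]]
1478.5 [[168.7921600341797, 252.5674285888672], [203.14048767089844, 103.72472381591797], [213.73036193847656, 106.16853332519531], [179.3820343017578, 255.01123046875]]
```

View pics/top0z.png

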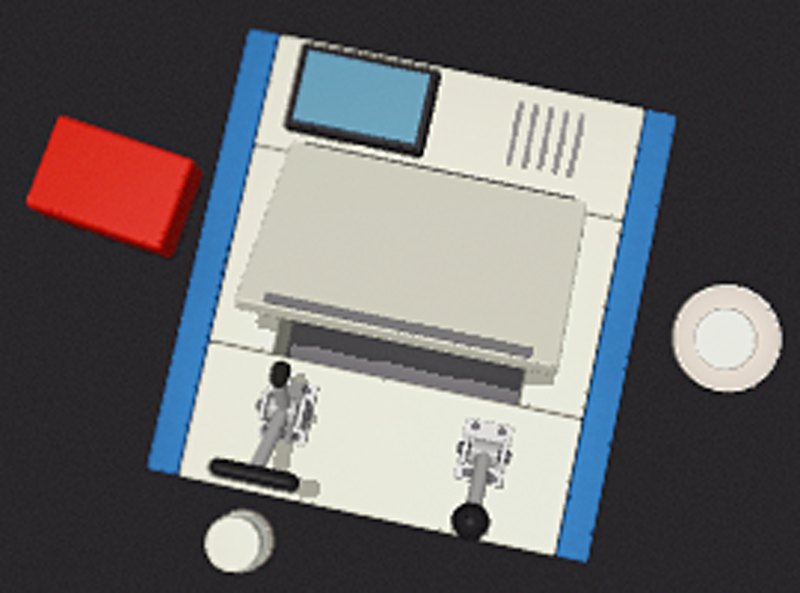

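View pics/side0z.png

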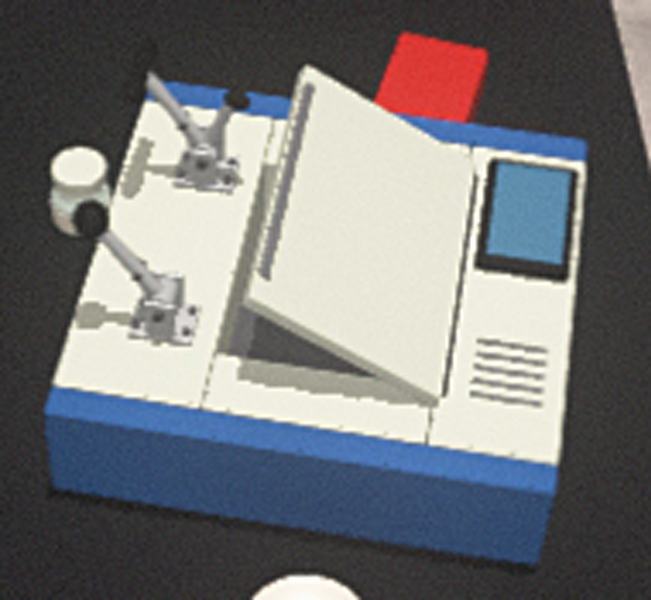

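The zoomed views confirm it: the latch has its crossbar at top-zoom (254,474) and its claw foot at (280,375), on the analyser's left. The vent ball is on the right at (470,521), and the lid is open. I'll fit the analyser pose from the deck corners.

```bash
python3 - <<'E'
from h import *
zt=lambda p:[120+(p[0]+.5)/2.963-.5,95+(p[1]+.5)/2.963-.5]
zs=lambda p:[210+(p[0]+.5)/3.4286-.5,135+(p[1]+.5)/3.4286-.5]
loc=np.array([[-170,170],[180,170],[180,-170],[-170,-170]])/1e3
def fit(W):
    A=loc-loc.mean(0);B=W[:,:2]-W[:,:2].mean(0)
    yaw=np.arctan2((A[:,0]*B[:,1]-A[:,1]*B[:,0]).sum(),(A*B).sum())
    R=np.array([[np.cos(yaw),-np.sin(yaw)],[np.sin(yaw),np.cos(yaw)]]);t=W[:,:2].mean(0)-R@loc.mean(0)
    return yaw,t,W[:,:2]-loc@R.T-t
Wt=plane("top",[zt(p) for p in[(148,470),(250,30),(676,115),(588,562)]],.1)
print(fit(Wt))
Ws=plane("side",[zs(p) for p in[(158,82),(588,142),(556,466),(46,410)]],.1)
print(fit(Ws))
yaw=(fit(Wt)[0]+fit(Ws)[0])/2;t=(fit(Wt)[1]+fit(Ws)[1])/2
R=np.array([[np.cos(yaw),-np.sin(yaw),0],[np.sin(yaw),np.cos(yaw),0],[0,0,1]]);T=np.r_[t,0]
print("yaw,t",yaw,t)
for nm,s,p in[("bar",(147,52),(254,474)),("foot",(237,99),(280,375)),("ball",(91,217),(470,521)),("lidL",(305,66),(237,303)),("lidR",(247,299),(555,372)),]:
    X,e=tri(zs(s),zt(p));print(nm,X,"err",e,"local",R.T@(X-T))
print("jar top",(plane("top",[zt((237,541))],.06)))
s=env.state();print(s["time_s"])
E
```

```text
(np.float64(-0.19933573720114178), array([0.6585, 0.0838]), array([[ 0.0004, -0.0008],
       [-0.0013, -0.0014],
       [-0.0002,  0.0012],
       [ 0.0011,  0.0009]]))
(np.float64(-0.19272178989584654), array([0.6603, 0.0871]), array([[ 0.0051, -0.0075],
       [-0.0019, -0.0098],
       [-0.0018,  0.0169],
       [-0.0014,  0.0004]]))
yaw,t -0.19602876354849416 [0.6594 0.0855]
bar [0.5258 0.1837 0.2181] err 0.0033348130457412284 local [-0.1501  0.0703  0.2181]
foot [0.5924 0.1727 0.1818] err 0.00052852792811175 local [-0.0827  0.0725  0.1818]
ball [0.4928 0.0401 0.1994] err 0.0011602182058725648 local [-0.1546 -0.077   0.1994]
lidL [0.6425 0.203  0.1863] err 0.0002925230876600044 local [-0.0395  0.112   0.1863]
lidR [ 0.5959 -0.0183  0.1822] err 0.0003396693074212189 local [-0.0421 -0.1142  0.1822]
jar top [[0.4712 0.2219 0.06  ]]
0.1
```

Using the top-view fit, the yaw is about -0.199 and the origin is about (0.6585, 0.0838). The lid angle is about 0.48, and the latch is at local y of about +0.07. The side-view corner fit was poor at one corner, so I'm not using it. Now I'll raise the tool, close the fingers and turn it to line up with the analyser.

Request:
jog_arm:
  grip: [1,1,1,1]
  delta_pos:
    - [-0.02,0,0]
    - [-0.03,0,0]
    - [-0.03,0,0]
    - [0,0,0]
  roll: [0.14,0.14,0.146,0]
  squeeze: 10

```text
time_s: 0.5
position: [0.1457, -0.6354, 0.3126]
tcp_rot: [[0.0, 0.98, -0.2], [-0.008, -0.2, -0.98], [-1.0, 0.002, 0.008]]
force: [0.3, -0.6, 0.7]
gripper_width: 0.0651
```

Request:
jog_arm:
  grip: [1,1,1,1,1]
  delta_pos:
    - [0,0.017,-0.04]
    - [0,0.017,-0.04]
    - [0,0.017,-0.04]
    - [0,0.017,-0.04]
    - [0,0.017,-0.04]
  roll: [0,0,0,0,0]

```text
time_s: 1.0
position: [0.2691, -0.4523, 0.3058]
tcp_rot: [[-0.001, 0.98, -0.197], [0.002, -0.197, -0.98], [-1.0, -0.001, -0.002]]
force: [-0.1, 0.1, 0.5]
gripper_width: 0.0252
```

Request:
jog_arm:
  grip: [1,1,1,1,1]
  delta_pos:
    - [0,0.017,-0.04]
    - [0,0.017,-0.04]
    - [0,0.017,-0.04]
    - [0,0.017,-0.04]
    - [0,0.017,-0.04]
  roll: [0,0,0,0,0]

```text
time_s: 1.5
position: [0.392, -0.2733, 0.306]
tcp_rot: [[-0.001, 0.98, -0.197], [0.001, -0.197, -0.98], [-1.0, -0.001, -0.001]]
force: [0.9, 0.3, 0.1]
gripper_width: 0.0005
```

Request:
jog_arm:
  grip: [1,1,1,1,1]
  delta_pos:
    - [0,0.017,-0.04]
    - [0,0.017,-0.04]
    - [0,0.017,-0.04]
    - [0,0.017,-0.04]
    - [0,0.017,-0.04]
  roll: [0,0,0,0,0]

```text
time_s: 2.0
position: [0.515, -0.0943, 0.306]
tcp_rot: [[-0.002, 0.98, -0.197], [0.001, -0.197, -0.98], [-1.0, -0.002, -0.0]]
force: [0.5, -1.1, -0.2]
gripper_width: 0.0002
```

Request:
jog_arm:
  grip: [1,1,1,1,1]
  delta_pos:
    - [0,0.016,-0.04]
    - [0,0.016,-0.04]
    - [0,0.016,-0.04]
    - [0,0.016,-0.039]
    - [0,0.014,-0.037]
  roll: [0,0,0,0,0]

```text
time_s: 2.5
position: [0.6304, 0.0822, 0.3055]
tcp_rot: [[-0.002, 0.981, -0.196], [0.0, -0.196, -0.981], [-1.0, -0.002, 0.0]]
force: [0.3, 0.1, -0.4]
gripper_width: 0.0005
```

```bash
python3 - <<'E'
from h import *
im=env.camera("side");cv2.imwrite("pics/side1.png",cv2.resize(im[110:330,180:420,::-1],None,fx=2.7,fy=2.7,interpolation=cv2.INTER_CUBIC))
s=env.state();c,sn=np.cos(-.199),np.sin(-.199);d=s["position"][:2]-[.6585,.0838];print(s["position"],"local",c*d[0]+sn*d[1],-sn*d[0]+c*d[1],s["force"])
E
```

```text
[0.6319 0.0864 0.305 ] local -0.026627301432645998 -0.0027488743583687944 [-3.4583  1.1055 -0.3775]
```

View pics/side1.png

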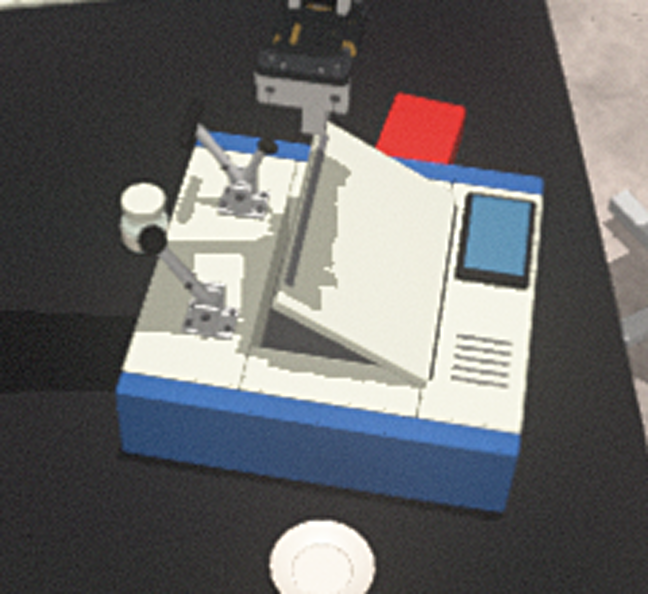

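The fingertips (zoom (315,130)) hang over the lid near its front edge, well clear of both levers. Going down now.

Request:
jog_arm:
  grip: [1,1,1,1,1]
  delta_pos:
    - [0.025,0,0]
    - [0.025,0,0]
    - [0.025,0,0]
    - [0.01,0,0]
    - [0.01,0,0]
  roll: [0,0,0,0,0]

```text
time_s: 3.05
position: [0.6296, 0.0803, 0.2109]
tcp_rot: [[-0.002, 0.98, -0.198], [0.0, -0.198, -0.98], [-1.0, -0.002, 0.0]]
force: [-0.2, -0.8, 0.2]
gripper_width: 0.0004
```

Request:
jog_arm:
  grip: [1,1,1,1,1]
  delta_pos:
    - [0.01,0,0]
    - [0.01,0,0]
    - [0.01,0,0]
    - [0.01,0,0]
    - [0.01,0,0]
  roll: [0,0,0,0,0]

```text
time_s: 3.55
position: [0.6302, 0.0804, 0.1619]
tcp_rot: [[0.0, 0.98, -0.199], [0.0, -0.199, -0.98], [-1.0, 0.0, -0.0]]
force: [-1.3, 0.1, 2.2]
gripper_width: 0.0003
```

Contact is about 2 N and the lid is moving. The lid's top is at z = 0.114 when shut, which means TCP z of about 0.136.

Request:
jog_arm:
  grip: [1,1,1,1,1]
  delta_pos:
    - [0.008,0,0]
    - [0.006,0,0]
    - [0.005,0,0]
    - [0.004,0,0]
    - [0,0,0]
  roll: [0,0,0,0,0]

```text
time_s: 4.05
position: [0.6301, 0.0803, 0.1388]
tcp_rot: [[-0.0, 0.98, -0.199], [-0.0, -0.199, -0.98], [-1.0, -0.0, 0.0]]
force: [0.5, 0.5, 0.2]
gripper_width: 0.0001
```

Request:
jog_arm:
  grip: [1,1,1]
  delta_pos:
    - [0.002,0,0]
    - [0.001,0,0]
    - [0,0,0]
  roll: [0,0,0]

```text
time_s: 4.35
position: [0.6304, 0.0803, 0.1366]
tcp_rot: [[0.001, 0.98, -0.199], [-0.0, -0.199, -0.98], [-1.0, 0.001, -0.0]]
force: [-0.4, 0.0, -0.4]
gripper_width: 0.0002
```

Request:
jog_arm:
  grip: [1,1,1]
  delta_pos:
    - [0.002,0,0]
    - [0.001,0,0]
    - [0,0,0]
  roll: [0,0,0]

```text
time_s: 4.65
position: [0.6305, 0.0803, 0.1362]
tcp_rot: [[0.0, 0.98, -0.199], [-0.0, -0.199, -0.98], [-1.0, 0.0, 0.0]]
force: [-6.8, 0.2, 13.3]
gripper_width: 0.0
```

```bash
python3 - <<'E'
from h import *
im=env.camera("side");cv2.imwrite("pics/side2.png",cv2.resize(im[110:330,180:420,::-1],None,fx=2.7,fy=2.7,interpolation=cv2.INTER_CUBIC))
print(env.state()["force"])
E
```

```text
[-7.8809  0.2481 12.4813]
```

View pics/side2.png

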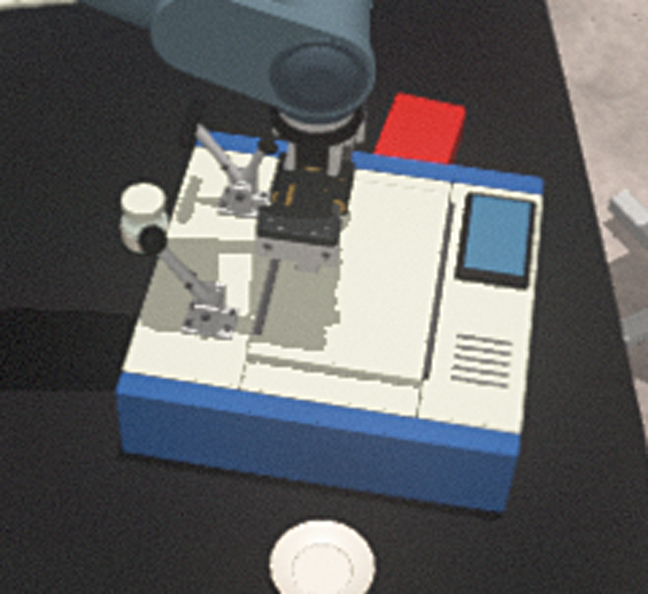

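The lid lies flat with about 13 N on its stop, and its edge line at (250,355)-(425,380) meets the deck. Next I'll lift and move to the near side of the crossbar.

Request:
jog_arm:
  grip: [1,1,1,1,1]
  delta_pos:
    - [-0.025,0,0]
    - [-0.04,0,0]
    - [-0.04,0,0]
    - [-0.04,0,0]
    - [-0.02,0,0]
  roll: [0,0,0,0,0]

```text
time_s: 5.2
position: [0.6316, 0.0803, 0.3032]
tcp_rot: [[0.007, 0.98, -0.199], [-0.0, -0.199, -0.98], [-1.0, 0.007, -0.001]]
force: [0.5, -0.7, 0.3]
gripper_width: 0.0003
```

Request:
jog_arm:
  grip: [1,1,1,1,1]
  delta_pos:
    - [0,-0.035,-0.016]
    - [0,-0.035,-0.016]
    - [0,-0.035,-0.016]
    - [0,-0.035,-0.016]
    - [0,-0.028,-0.015]
  roll: [0,0,0,0,0]

```text
time_s: 5.7
position: [0.4797, 0.1921, 0.2984]
tcp_rot: [[0.001, 0.98, -0.199], [0.0, -0.199, -0.98], [-1.0, 0.0, -0.0]]
force: [-0.3, 0.4, -0.2]
gripper_width: 0.0003
```

```bash
python3 - <<'E'
from h import *
im=env.camera("side");cv2.imwrite("pics/side3.png",cv2.resize(im[110:330,180:420,::-1],None,fx=2.7,fy=2.7,interpolation=cv2.INTER_CUBIC))
s=env.state();c,sn=np.cos(-.199),np.sin(-.199);d=s["position"][:2]-[.6585,.0838];print(s["position"],"local",c*d[0]+sn*d[1],-sn*d[0]+c*d[1],s["force"])
E
```

```text
[0.4773 0.1944 0.2985] local -0.19952199263169867 0.07261815867225124 [0.6828 3.5722 0.4098]
```

View pics/side3.png

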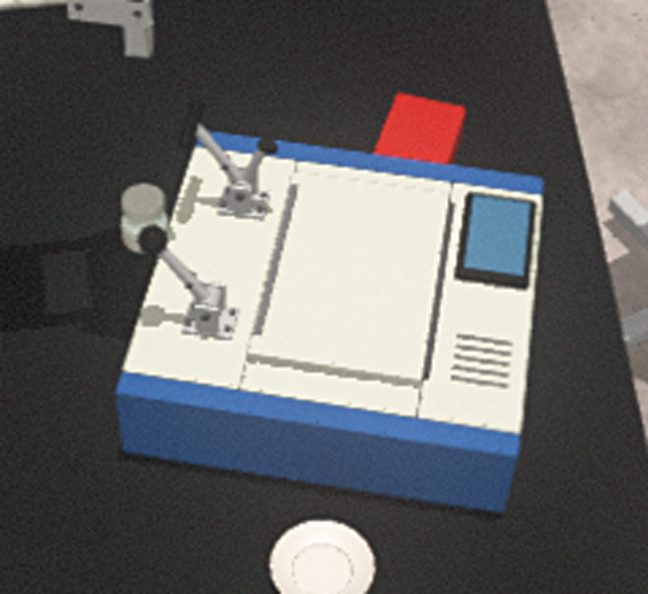

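The lid stays flat on its own, and the latch and vent still lean towards the robot. Lowering to tip z of about 0.182, then pushing.

Request:
jog_arm:
  grip: [1,1,1,1,1]
  delta_pos:
    - [0.03,0,0]
    - [0.03,0,0]
    - [0.02,0,0]
    - [0.014,0,0]
    - [0,0,0]
  roll: [0,0,0,0,0]

```text
time_s: 6.25
position: [0.4802, 0.1909, 0.2024]
tcp_rot: [[-0.004, 0.98, -0.199], [-0.001, -0.199, -0.98], [-1.0, -0.004, 0.001]]
force: [0.2, -0.3, 1.2]
gripper_width: 0.0004
```

Request:
jog_arm:
  grip: [1,1,1,1,1]
  delta_pos:
    - [0,0.01,0]
    - [0,0.01,0]
    - [0,0.008,0]
    - [0,0.006,0]
    - [0,0.006,0]
  roll: [0,0,0,0,0]

```text
time_s: 6.75
position: [0.5205, 0.1838, 0.2062]
tcp_rot: [[-0.003, 0.98, -0.199], [0.001, -0.199, -0.98], [-1.0, -0.003, -0.001]]
force: [-7.2, 2.1, 6.4]
gripper_width: 0.0006
```

Request:
jog_arm:
  grip: [1,1,1,1,1]
  delta_pos:
    - [0,0.008,0]
    - [0,0.008,0]
    - [0,0.008,0]
    - [0,0.008,0]
    - [0,0,0]
  roll: [0,0,0,0,0]

```text
time_s: 7.25
position: [0.5532, 0.1764, 0.2045]
tcp_rot: [[0.001, 0.98, -0.2], [-0.0, -0.2, -0.98], [-1.0, 0.001, -0.0]]
force: [0.1, -0.0, 0.7]
gripper_width: 0.0009
```

```bash
python3 - <<'E'
from h import *
for n,(x0,y0,x1,y1) in dict(top=(120,95,390,295),side=(180,110,420,330)).items():
    im=env.camera(n); cv2.imwrite(f"pics/{n}4.png",cv2.resize(im[y0:y1,x0:x1,::-1],None,fx=2.5,fy=2.5,interpolation=cv2.INTER_CUBIC))
E
```

```text
(no output)
```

View pics/side4.png

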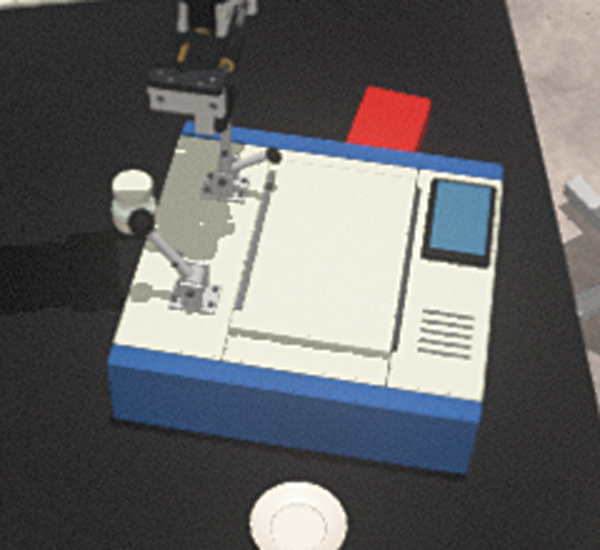

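View pics/top4.png

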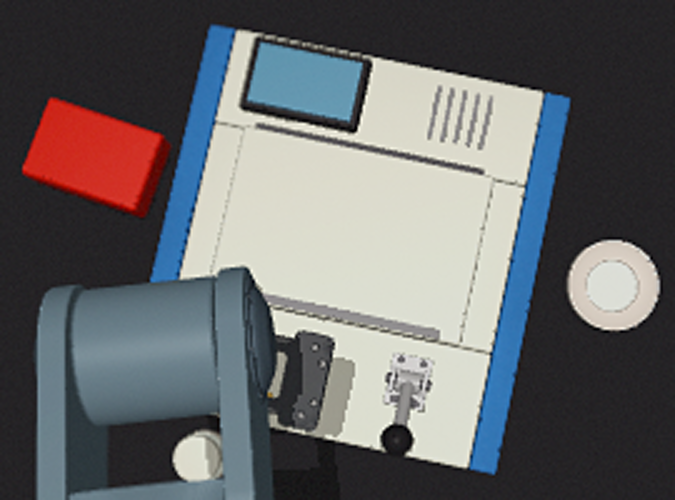

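In the side view the stalk is near upright at (225,150), against the fingers and around centre. I'll push a bit further.

Request:
jog_arm:
  grip: [1,1,1,1]
  delta_pos:
    - [0,0.007,0]
    - [0,0.007,0]
    - [0,0.007,0]
    - [0,0,0]
  roll: [0,0,0,0]

```text
time_s: 7.75
position: [0.5733, 0.1724, 0.2045]
tcp_rot: [[0.001, 0.98, -0.199], [-0.0, -0.199, -0.98], [-1.0, 0.001, -0.0]]
force: [-0.3, 0.8, 0.8]
gripper_width: 0.0007
```

```bash
python3 - <<'E'
from h import *
for n,(x0,y0,x1,y1) in dict(side=(180,110,420,330)).items():
    im=env.camera(n); cv2.imwrite(f"pics/{n}5.png",cv2.resize(im[y0:y1,x0:x1,::-1],None,fx=2.5,fy=2.5,interpolation=cv2.INTER_CUBIC))
E
```

```text
(no output)
```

View pics/side5.png

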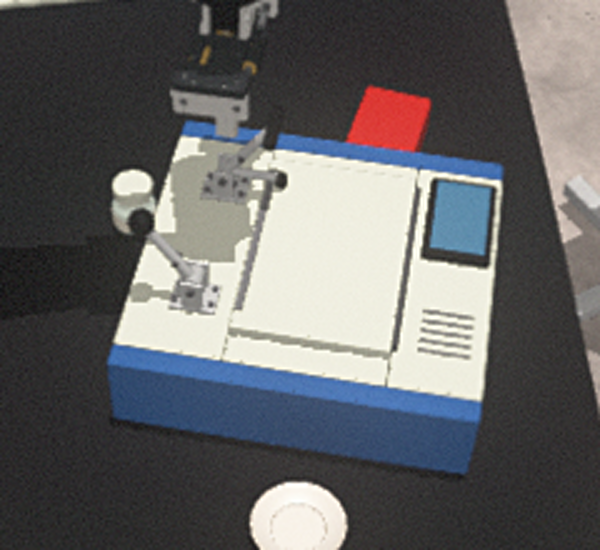

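The latch has snapped over: the stalk leans over the lid and the claw foot sits level at (280,181). I'll back off, lift clear and check.

Request:
jog_arm:
  grip: [1,1,1,1,1]
  delta_pos:
    - [0,-0.015,0]
    - [-0.02,-0.02,0]
    - [-0.04,0,0]
    - [-0.04,-0.02,0]
    - [-0.02,-0.03,0]
  roll: [0,0,0,0,0]

```text
time_s: 8.3
position: [0.49, 0.1897, 0.3285]
tcp_rot: [[0.005, 0.98, -0.2], [0.001, -0.2, -0.98], [-1.0, 0.005, -0.002]]
force: [0.6, -0.2, -0.2]
gripper_width: 0.0002
```

Request:
jog_arm:
  grip: [1,1,1,1,1]
  delta_pos:
    - [0,-0.03,0.03]
    - [0,-0.02,0.04]
    - [0,0,0.045]
    - [0,0,0.045]
    - [0,0,0.04]
  roll: [0,0,0,0,0]

```text
time_s: 8.8
position: [0.3994, 0.0022, 0.3246]
tcp_rot: [[0.001, 0.98, -0.198], [-0.0, -0.198, -0.98], [-1.0, 0.001, 0.0]]
force: [1.2, -0.2, -0.1]
gripper_width: 0.0006
```

Request:
jog_arm:
  grip: [1,1,1,1,1]
  delta_pos:
    - [0,0,0.04]
    - [0,0,0.04]
    - [0,0,0.04]
    - [0,0,0.02]
    - [0,0,0]
  roll: [0,0,0,0,0]

```text
time_s: 9.3
position: [0.3719, -0.1353, 0.3244]
tcp_rot: [[-0.0, 0.979, -0.203], [-0.0, -0.203, -0.979], [-1.0, -0.0, 0.0]]
force: [-0.0, 0.3, -0.4]
gripper_width: 0.0006
```

```bash
python3 - <<'E'
from h import *
for n,(x0,y0,x1,y1) in dict(top=(120,95,390,295),side=(180,110,420,330)).items():
    im=env.camera(n); cv2.imwrite(f"pics/{n}6.png",cv2.resize(im[y0:y1,x0:x1,::-1],None,fx=2.7,fy=2.7,interpolation=cv2.INTER_CUBIC))
s=env.state();print(s["time_s"],s["position"],s["force"])
R=np.array([[.9803,.1977,0],[-.1977,.9803,0],[0,0,1]]);T=np.array([.6585,.0838,0])
L=lambda p:proj("top",R@np.array(p)+T)[0]
a,b=np.array([120,95]),np.array([180,110])
for nm,p in dict(barlocked=(-.056,.0715,.1976),foot=(-.05,.0715,.118),ball=(-.1537,-.075,.1976)).items():
    X=R@np.array(p)+T;print(nm,"top",(proj("top",X)[0]-a)*2.7,"side",(proj("side",X)[0]-b)*2.7)
E
```

```text
9.4 [ 0.3724 -0.1334  0.3244] [-0.1467  0.3749 -0.0824]
barlocked top [262.0898 306.1034] side [294.9838 137.5983]
foot top [277.0467 308.5956] side [299.4204 199.4813]
ball top [426.6254 474.2566] side [152.7727 238.3178]
```

View pics/side6.png

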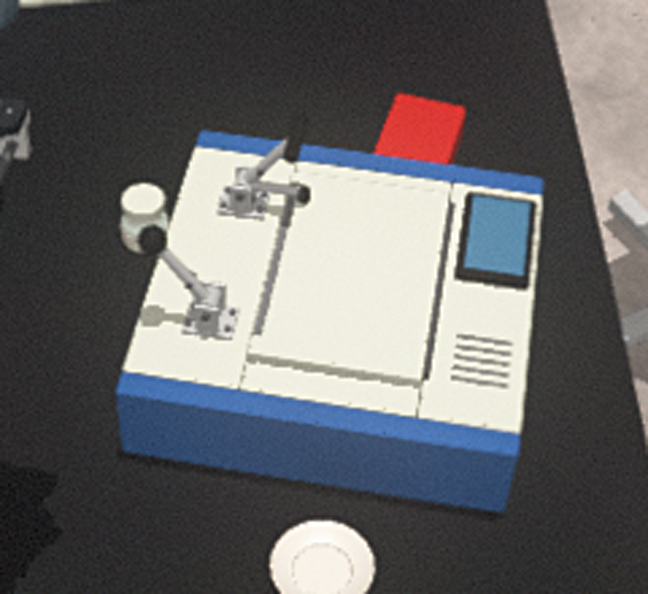

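View pics/top6.png

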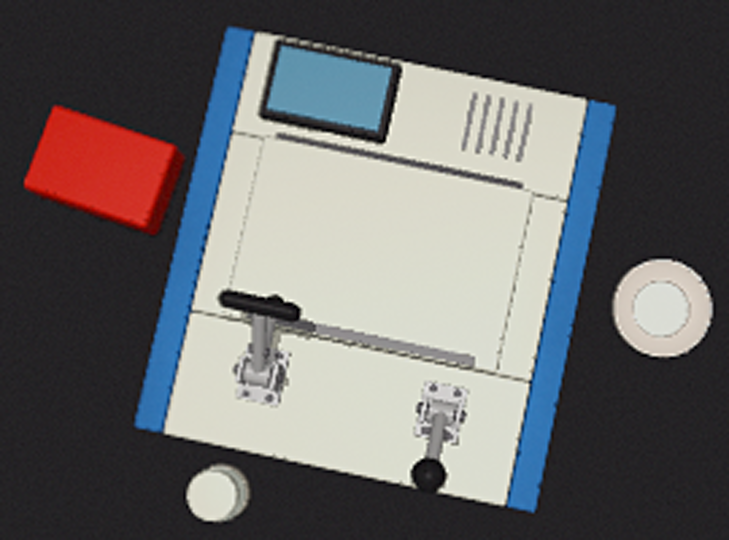

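The crossbar is at top (260,305), against a predicted locked position of (262,306). The claw foot rests on the lid at side (303,195), and the vent ball is at (428,474), its unflipped position. The jar, dish and case haven't moved, so I'm handing in.

```bash
python3 - <<'E'
from cell import env
print(env.close_job())
E
```

```text
the job is handed in; nothing more can be done
None
```

The chamber is shut and latched. I pressed the lid down with the closed fingertips until it met its stop (about 13 N). Then I pushed the latch crossbar past centre, away from the robot, until it snapped over, and backed the arm off clear. The job was handed in at about 9.4 s.

**Last checks:** the final pictures show all of this, with the arm clear and the force near zero:
- **Lid:** it lies flat on the deck.
- **Latch:** the crossbar is within 2 px of its predicted locked position, and the claw foot rests on the lid.
- **Vent lever:** it still leans towards the robot, where it started.
- **Jar, dish and case:** by eye they are where they stood; I did not measure them.

**One check disagreed:** the analyser pose from the side-view corners was off by up to 17 mm at one corner. I used the top-view fit instead, which was good to about 2 mm and matched what the arm met.

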